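# Sort two cam hubs by keyway on the gauge shaft

## Robot

A 7-joint arm with a two-finger parallel gripper is mounted at the origin on the work surface. World frame = base frame: x ahead of the robot, y to its left, z up, the work surface at z = 0. Lengths are in m, angles in rad, forces in N, time in s.
With the tool pointing down it reaches from about 0.425 to 0.925 m from the base axis. Payload 6.8 kg.
Tool frame: the origin (TCP) lies at the very end of the fingers, on their centre line; the grasp point (between the pads) lies 19 mm behind it; z points along the fingers, y is the direction in which the jaws open and shut (so a half turn about z gives the same grasp; the last joint's range is limited). The gripper opens to 85 mm and grips with 20 to 120 N. Pads are 22 mm wide; open, the fingers measure 114 mm over their backs; the gripper's body (76 mm by 85 mm) begins 54 mm behind the grasp point. The pads swing forward as they close: fully open they stand 13 mm farther back than shut.
Start: joints at [-1.227, 0.477, 0.022, 1.555, -0.011, 1.109, -0.083], TCP at [0.295, 0.607, 0.231] pointing down, gripper open.
Joint ranges: [-2.96, 2.96], [-0.34, 2.1], [-1.41, 1.46], [0.24, 2.44], [-1.37, 4.51], [0.17, 1.92], [-2.96, 2.96]. Speed limits (rad/s): [2.39, 2.39, 3.14, 3.14, 3.14, 3.14, 3.14].

## Interface

Orientations are given as a unit quaternion [w, x, y, z].
In Python, from station import bot, read_camera gives the robot as it stands.
- The arm moves only by the tool arm_command, never from a script. Its argument "increments" is a list of rows, each an object with "travel": the shift along the tool's x, y, z in cm, a list of three; "spin": the turn about the tool's z in rad. A call has 1 to 12 rows; each row is the pose to reach, as a shift and turn from the pose commanded when the call began, along the tool's axes at that moment; what a row does not reach only later rows make up. A row lasts 1/12 s, in which the tool goes at most 41.7 mm and 7.16 degrees, less where a joint would pass 70% of its speed; a pose out of reach is approached as far as the arm can. A call with a gripper value outside its range is refused whole. "gripper" is the finger opening in cm, from 0 to 8.54, set as the call begins (left out, the last holds). The fingers move at their own pace and stop on an object; "force" is the grip in N (left out, the last holds). Time passes only in rows, so rows that repeat a pose let the fingers close. It gives the time, the measured TCP pose, the force and the opening at its end, in the units of the state.
- bot.get_obs(): the state, without advancing time (a new reading comes with each control period).
- read_camera(name): name is "side" or "top"; returns a dict with "image" (400x640x3 uint8, blue, green, red), "fx", "fy", "cx", "cy" (pixels), "eye" and "rotation" of the camera in the world. Camera axes: x right, y down, z forward; pixel columns grow to the right and rows downward; lengths in m; the calibration is good to about 2 mm. A picture is of the moment at which its call begins. There is no depth.
- bot.hand_in(): hands the job in, once; it reports no verdict.
The state is a dict: "t": time; "q": joint angles; "joint_vel": joint speeds; "joint_torque": joint torques, N m; "eef_pos": TCP position; "tool_rot": TCP orientation; "contact_force": force on the tool from outside, world axes, zero at the start; "torque": the same for the moment, N m; "gripper_width": opening from 0.0 (shut) to 1.0 (fully open).
Only numpy, scipy, OpenCV 4.12 (cv2) and the standard library are available. Lean on these libraries where they do the work, as an engineer would, in place of code of your own. Each camera call takes 0.05 s, during which the arm holds its last target.

## Task

Two homing-cam hubs lie on the red wrap. Pick the one whose orange-painted keyway is opposite its blue arm and seat it fully home on the keyed gauge shaft, keyway over the brass key and arm between the two steel pins; put the other, whose keyway is a quarter turn from its arm, flat in the yellow reject tray. Set both down gently, do not drop them, and let go.

Things in the scene. Friction and masses are not known exactly. Their poses are not given: they have to be found in the camera images.
- hub_good_center (a point): Hub to seat (mm): aluminium ring 36 high, 54 across flats, through bore 26 dia, lying flat, z up. Blue arm at the bottom along +x: 16 wide, 12 high, to 70 from the axis. Keyway, walls painted orange, on -x, OPPOSITE the arm: through notch 15 wide, to 21 from the axis. Point: on the bore axis, half-way up (18). Grip the flats on its +y and -y sides (54 wide), above the arm. About 0.25 kg.
- hub_odd_center (a point): Hub to reject: same sizes, colours, weight, grip and blue arm along +x as the other, but its orange keyway is a quarter turn from the arm, on +y. Point: on the bore axis, half-way up (18 mm above the underside). z up.
- shaft_foot (a point): Foot of the steel gauge shaft (mm), on its axis at the top of the grey base plate (16 thick, x -45 to 85, y +-45). Shaft 16 dia, 46 high, top 12 tapering to 6. Brass key on its -x side: 7 wide, to 18 from the axis, 26 high. Two pins (10 dia, 22 high) at x 60, y +-22; a seated hub's arm lies between them, along +x, its underside at this height. z up. Gauge and tray may swap sides.
- tray_in (a point): Centre of the inner floor of the fixed yellow reject tray, 160 by 160 mm outside, walls 4 mm thick, floor 4 mm thick, rim 24 mm above the table. x and y axes along its sides, z up.
Not all that is in view belongs to the job. What is shaped like the part that bears hub_odd_center but black is not meant.

How it is judged:
At the end, for the whole second after the job is handed in: Good hub home on the shaft: within 5 mm of the base plate, 12 mm of the axis, arm within 20 degrees of the line between the pins; odd hub on the tray floor: within 5 mm of it, within 60 mm of its centre along each side. Both upright within 7 degrees, at rest (horizontal distance between hub_good_center and shaft_foot below 0.012 m and z of hub_good_center in the frame of shaft_foot below 0.023 m and angle between the x axis of hub_good_center and the x axis of shaft_foot, either way round below 0.35 rad and angle between each of hub_good_center, hub_odd_center's own z axis and vertical below 0.12 rad and x of hub_odd_center in the frame of tray_in between -0.06 and 0.06 m and y of hub_odd_center in the frame of tray_in between -0.06 and 0.06 m and z of hub_odd_center in the frame of tray_in below 0.023 m and linear speed of each of hub_good, hub_odd below 0.02 m/s); the robot touches nothing.
It fails at once if the hub for the shaft is dropped onto it (falls onto the gauge at over 0.8 m/s) (linear speed of hub_good above 0.8 m/s and horizontal distance between hub_good_center and shaft_foot below 0.04 m and z of hub_good_center in the frame of shaft_foot below 0.06 m).
It fails at once if the reject hub is dropped into the tray (falls into it at over 0.8 m/s) (linear speed of hub_odd above 0.8 m/s and horizontal distance between hub_odd_center and tray_in below 0.08 m and z of hub_odd_center in the frame of tray_in below 0.06 m).
It also fails if it takes over 64 s, if anything falls off the work surface, if the arm or the gripper's body presses on something with over 40 N, if the wrist force passes 120 N, or if a joint passes its speed limit or range.

## Working session

There is one attempt and no reset: what is moved stays moved. The work goes in short steps, Python scripts to look and compute and a tool call to move; the robot and the scene stay as the last step left them, time stands still between calls to the robot, and variables do not carry over. Pictures are saved under pics/ and viewed, and the job is handed in when it is done.

Besides the shell and the picture viewer there is one more tool, called after "Emit:" by a JSON object that holds its "method" and its "body". arm_command: Moves the arm, as the interface text tells. Its arguments: {"type":"object","properties":{"increments":{"type":"array"},"gripper":{"type":"number"},"force":{"type":"number"}},"required":["increments"]}

```bash
ls; mkdir -p pics
python3 - <<'E'
from station import bot, read_camera
import cv2,json,numpy as np
for n in("top","side"):
    c=read_camera(n); cv2.imwrite(f"pics/{n}0.png",c["image"])
    print(n,c["fx"],c["fy"],c["cx"],c["cy"],c["eye"],np.round(c["rotation"],4).tolist())
o=bot.get_obs();print(o)
E
```

```text
pics
top 409.45463403650086 409.45463403650086 318.31103543592377 203.21712100012238 [ 0.26303712 -0.0045552   1.24235706] [-0.0425, 0.715, -0.6971, 0.0319]
side 393.5717137531075 393.5717137531075 318.6004606850186 203.5416457354656 [ 0.32493268 -0.72778686  0.60254209] [-0.4435, 0.8949, -0.0478, 0.0117]
{'t': 0.1, 'q': array([-1.22710076,  0.47770084,  0.02232402,  1.55632056, -0.01152706,
        1.10931874, -0.08305406]), 'joint_vel': array([ 0.00153238, -0.00075291,  0.00067987, -0.00300853, -0.00043581,
        0.00137989,  0.00016496]), 'joint_torque': array([ 4.61857664e-03, -5.97757423e+01,  1.61384247e+00, -2.81951559e+01,
        1.28715090e-02,  4.99189046e-03, -2.71537331e-06]), 'eef_pos': array([0.29445507, 0.60680594, 0.23044723]), 'tool_rot': array([-1.40169988e-04,  2.23946860e-01,  9.74601020e-01, -7.97902913e-04]), 'contact_force': array([-0.55115159,  0.25901983, -0.15975497]), 'torque': array([-0.01385753, -0.01677417,  0.00256368]), 'gripper_width': 0.9987655953136327}
```

View pics/top0.png

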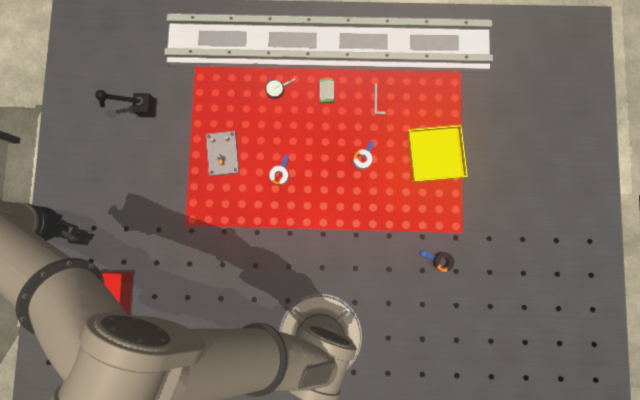

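View pics/side0.png

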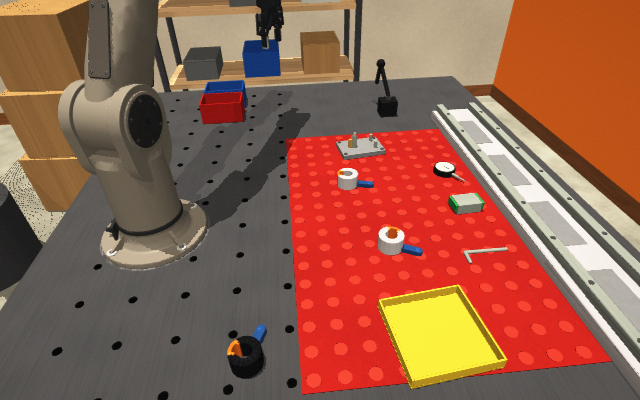

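The top view shows two white hubs at (279,175) and (363,158), the gauge plate at (222,153) and the tray at (438,153). The black decoy hub sits at (443,261), off the wrap. Next I'll take close crops to see the keyways.

Run:
```python
import cv2,numpy as np
t=cv2.imread("pics/top0.png");s=cv2.imread("pics/side0.png")
def cr(i,x,y,w=24):return cv2.resize(i[y-w:y+w,x-w:x+w],(260,260),interpolation=cv2.INTER_CUBIC)
a=np.hstack([cr(t,281,170),cr(t,366,154),cr(t,222,153)])
b=np.hstack([cr(s,355,180),cr(s,398,240),cr(s,360,143,26)])
cv2.imwrite("pics/crop0.png",np.vstack([a,b]))
```

```text
(no output)
```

View pics/crop0.png

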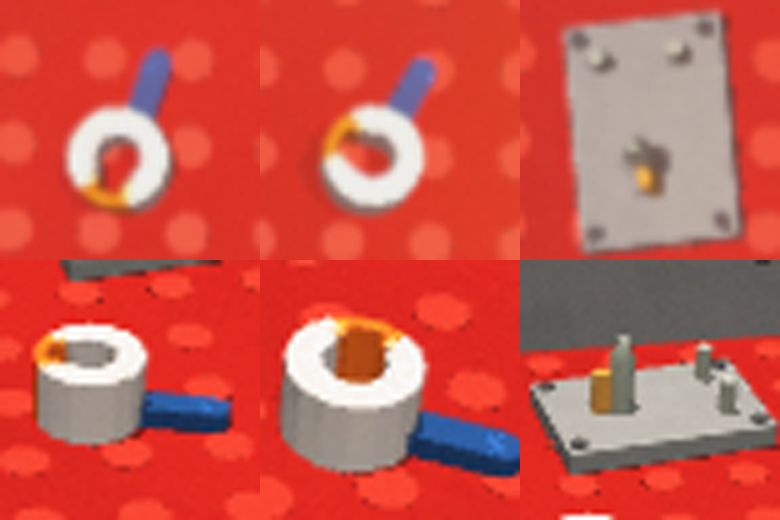

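Choice: the left hub (279,175) has its orange notch opposite the arm, so it is the good one. The right hub (363,158) has its notch a quarter turn to the left of the arm, so it is the odd one. The black hub at (443,261) is the decoy. Now I'll measure.

```bash
cat > h.py <<'E'
import cv2,numpy as np
from scipy.spatial.transform import Rotation as R
def RM(c):
    q=np.array(c["rotation"],float)
    return q if q.shape==(3,3) else R.from_quat([q[1],q[2],q[3],q[0]]).as_matrix()
def ray(c,px,z):
    px=np.atleast_2d(np.array(px,float))
    d=np.c_[(px[:,0]-c["cx"])/c["fx"],(px[:,1]-c["cy"])/c["fy"],np.ones(len(px))]@RM(c).T
    e=np.array(c["eye"]);return e+d*((z-e[2])/d[:,2])[:,None]
def proj(c,P):
    p=(np.atleast_2d(P)-c["eye"])@RM(c)
    return np.c_[c["fx"]*p[:,0]/p[:,2]+c["cx"],c["fy"]*p[:,1]/p[:,2]+c["cy"]]
def masks(im):
    h=cv2.cvtColor(im,cv2.COLOR_BGR2HSV);H,S,V=[h[...,i] for i in range(3)]
    return dict(white=(S<60)&(V>205),grey=(S<70)&(V>70),blue=(H>100)&(H<150)&(S>60)&(V>60),orange=(H>=10)&(H<24)&(S>130)&(V>90),yellow=(H>25)&(H<35)&(S>150)&(V>90))
E
python3 - <<'E'
from h import *
from station import read_camera
C={n:read_camera(n) for n in("top","side")}
def big(m,box):
    x,y,w=box;z=np.zeros(m.shape,np.uint8);z[y-w:y+w,x-w:x+w]=m[y-w:y+w,x-w:x+w]
    n,l,st,ce=cv2.connectedComponentsWithStats(z);k=1+np.argmax(st[1:,4]);return (l==k).astype(np.uint8)
for name,bt,bs in(("good",(281,170,24),(355,180,22)),("odd",(366,154,24),(398,240,30))):
    for n,b in(("top",bt),("side",bs)):
        c=C[n];M=masks(c["image"])
        w=big(M["white"]|M["orange"],b)
        cn=max(cv2.findContours(w,0,1)[0],key=cv2.contourArea);hu=cv2.convexHull(cn)
        P=ray(c,hu[:,0],0.037)[:,:2].astype(np.float32)
        (x,y),r=cv2.minEnclosingCircle(P)
        e=cv2.fitEllipse(hu); ec=ray(c,e[0],0.037)[0,:2]
        bl=big(M["blue"],b);ys,xs=np.nonzero(bl);B=ray(c,np.c_[xs,ys],0.012)[:,:2]
        ax=cv2.fitLine(B.astype(np.float32),2,0,.01,.01).ravel()
        m=B.mean(0);d=m-ec
        ob=w.astype(bool)&M["orange"];ys,xs=np.nonzero(ob);O=ray(c,np.c_[xs,ys],0.037)[:,:2].mean(0)-ec
        A=lambda v:round(float(np.degrees(np.arctan2(v[1],v[0]))),1)
        print(name,n,"circ",np.round([x,y,r],4),"ell",np.round(ec,4),"blue mean",np.round(m,4),"ang",A(d),"lineang",A(ax[:2]),"org ang",A(O))
c=C["top"];M=masks(c["image"])
g=big(M["grey"],(222,153,30));cn=max(cv2.findContours(g,0,1)[0],key=cv2.contourArea)
P=ray(c,cn[:,0],0.016)[:,:2].astype(np.float32);print("plate",cv2.minAreaRect(P))
y=big(M["yellow"],(438,153,40));cn=max(cv2.findContours(y,0,1)[0],key=cv2.contourArea)
P=ray(c,cn[:,0],0.024)[:,:2].astype(np.float32);print("tray",cv2.minAreaRect(P))
c=C["side"];M=masks(c["image"])
for nm,b in(("plate",(360,143,30)),):
  g=big(M["grey"],b);cn=max(cv2.findContours(g,0,1)[0],key=cv2.contourArea)
  for z in(0.016,): print(cv2.minAreaRect(ray(c,cn[:,0],z)[:,:2].astype(np.float32)))
for n,b in(("top",(222,160,12)),("side",(352,141,12))):
    c=C[n];M=masks(c["image"]);o=big(M["orange"],b);ys,xs=np.nonzero(o);print(n,"brass px",xs.mean(),ys.mean(),xs.min(),xs.max(),ys.min(),ys.max(),ray(c,[[xs.mean(),ys.min() if n=='side' else ys.mean()]],0.042))
t=C["top"]["image"];cv2.imwrite("pics/g1.png",np.hstack([cv2.resize(t[125:181,195:251],(400,400),interpolation=2),cv2.resize(C["side"]["image"][125:165,330:390],(600,400),interpolation=2)])[:, :800])
E
```

```text
good top circ [0.4721 0.1374 0.0281] ell [0.4725 0.1367] blue mean [0.5201 0.123 ] ang -16.1 lineang -15.5 org ang 163.4
good side circ [0.4715 0.1339 0.0273] ell [0.4713 0.1336] blue mean [0.5154 0.115 ] ang -22.9 lineang -17.8 org ang 161.0
odd top circ [ 0.5288 -0.1132  0.0273] ell [ 0.5286 -0.1133] blue mean [ 0.5741 -0.1373] ang -27.8 lineang -30.4 org ang 57.1
odd side circ [ 0.5271 -0.115   0.0273] ell [ 0.5271 -0.1162] blue mean [ 0.5673 -0.1414] ang -32.1 lineang -29.2 org ang 55.3
plate ((0.5398278832435608, 0.31444939970970154), (0.12817417085170746, 0.08866149187088013), 7.808190822601318)
tray ((0.5528611540794373, -0.3386991620063782), (0.15697646141052246, 0.15671738982200623), 6.625784873962402)
((0.5580722689628601, 0.38878291845321655), (0.3134043514728546, 0.20189134776592255), 83.16862487792969)
top brass px 220.9090909090909 161.63636363636363 220 222 160 163 [[0.50741468 0.30964231 0.042     ]]
side brass px 349.5806451612903 142.7741935483871 348 351 139 147 [[0.50578928 0.30950078 0.042     ]]
```

View pics/g1.png

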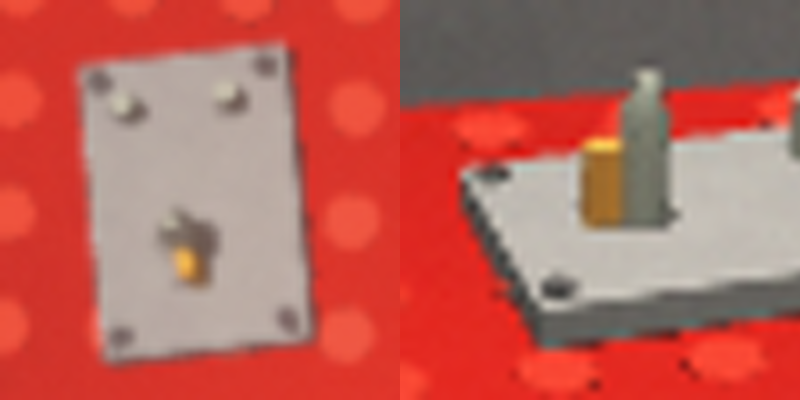

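```bash
cat >> h.py <<'E'
def go(o,P,yaw):
    """travel cm in tool axes and spin to bring TCP to P with jaw axis at world yaw deg (mod 180)"""
    q=o["tool_rot"];T=R.from_quat([q[1],q[2],q[3],q[0]]).as_matrix()
    tr=T.T@(np.array(P)-o["eef_pos"])*100
    y=np.degrees(np.arctan2(T[1,1],T[0,1]));d=(yaw-y+90)%180-90
    print("jaw",round(y,1),"TCP",np.round(o["eef_pos"],4),"travel",np.round(tr,2),"spin",round(-np.radians(d),3),"tilt",round(np.degrees(np.arccos(-T[2,2])),2),"F",np.round(o["contact_force"],1),"w",round(o["gripper_width"],3),"t",o["t"])
E
python3 - <<'E'
from h import *
from station import read_camera,bot
t,s=read_camera("top"),read_camera("side")
# shaft tip, two-view
def d(c,p):
    P=ray(c,[p],0)[0];e=np.array(c["eye"]);return e,(P-e)/np.linalg.norm(P-e)
def tri(a,b):
    (e1,d1),(e2,d2)=d(t,a),d(s,b)
    k=np.linalg.lstsq(np.c_[d1,-d2],e2-e1,rcond=None)[0];p,q=e1+k[0]*d1,e2+k[1]*d2
    return (p+q)/2,np.linalg.norm(p-q)
print("tip",tri((219.1,155.3),(354.6,132.2)))
print("tip top@62",ray(t,[(219.1,155.3)],.062),"side@62",ray(s,[(354.6,132.2)],.062), "foot side@16",ray(s,[(354.5,147)],.016))
pins=ray(t,[(195+124/7.14,125+103/7.14),(195+228/7.14,125+94/7.14)],.038)[:,:2];print("pins",pins,np.degrees(np.arctan2(*(pins[0]-pins[1])[::-1]))-90)
# plate corners from crop (edge)
c=ray(t,[(195+x/7.14,125+y/7.14) for x,y in((78,67),(284,42),(311,338),(104,362))],.016)[:,:2]
print(c,c.mean(0)); 
for a,b in((3,0),(2,1)): v=c[b]-c[a];print(np.degrees(np.arctan2(v[1],v[0])))
go(bot.get_obs(),[.472,.1357,.15],73.5)
E
```

```text
tip (array([0.52114921, 0.31048138, 0.06300287]), np.float64(0.0015755063149206845))
tip top@62 [[0.52217283 0.31072339 0.062     ]] side@62 [[0.52068734 0.31218587 0.062     ]] foot side@16 [[0.52083785 0.30557401 0.016     ]]
pins [[0.57571766 0.34004331]
 [0.5805928  0.29613674]] 6.33585014962847
[[0.59683821 0.36708798]
 [0.6098453  0.27855147]
 [0.48086617 0.26085199]
 [0.46841435 0.34886837]] [0.53899101 0.31383995]
8.074718470218558
7.813752302603874
jaw 64.1 TCP [0.2946 0.6071 0.231 ] travel [-36.54 -34.66   8.12] spin -0.164 tilt 0.03 F [ 0.1 -0.7 -0.4] w 1.0 t 0.3
```

Emit:
{"method": "arm_command", "body": {"increments": [{"travel":[-3,-2.9,0],"spin":-0.05},{"travel":[-6,-5.7,0],"spin":-0.1},{"travel":[-9,-8.5,0],"spin":-0.164},{"travel":[-12,-11.4,1],"spin":-0.164},{"travel":[-15,-14.2,2],"spin":-0.164},{"travel":[-18,-17.1,3],"spin":-0.164},{"travel":[-21,-19.9,4],"spin":-0.164},{"travel":[-24,-22.8,5],"spin":-0.164},{"travel":[-27,-25.6,6],"spin":-0.164},{"travel":[-30,-28.5,7],"spin":-0.164},{"travel":[-33,-31.3,8.1],"spin":-0.164},{"travel":[-35.5,-33.7,8.1],"spin":-0.164}], "gripper": 8.5, "force": 40}}

```text
t: 1.3
eef_pos: [0.4663, 0.1474, 0.1491]
tool_rot: [-0.001, 0.143, 0.99, -0.0]
contact_force: [0.5, 0.7, 0.4]
gripper_width: 1.001
```

Emit:
{"method": "arm_command", "body": {"increments": [{"travel":[-1.04,-0.96,0],"spin":0},{"travel":[-1.04,-0.96,0],"spin":0},{"travel":[-1.04,-0.96,0],"spin":0},{"travel":[-1.04,-0.96,0],"spin":0}]}}

```text
t: 1.63
eef_pos: [0.4738, 0.1384, 0.1504]
tool_rot: [-0.0, 0.143, 0.99, 0.0]
contact_force: [0.2, -0.1, -0.2]
gripper_width: 0.993
```

Run:
```python
from h import *
from station import read_camera,bot
go(bot.get_obs(),[.472,.1357,.006],73.5)
for n in("top","side"):
    c=read_camera(n);cv2.imwrite(f"pics/{n}1.png",c["image"][60:300,200:480] if n=="side" else c["image"][60:300,160:440])
    P=proj(c,[[.472,.1357,.036]]);print(P)
t=cv2.imread("pics/top1.png");s=cv2.imread("pics/side1.png");cv2.imwrite("pics/b1.png",cv2.resize(np.hstack([t,s]),None,fx=1.42,fy=1.42))
```

```text
jaw 73.6 TCP [0.4738 0.1384 0.1504] travel [ 0.1  -0.32 14.44] spin 0.001 tilt 0.04 F [ 0.2 -0.1 -0.2] w 0.993 t 1.6333
[[278.75484688 175.03191948]]
[[347.27435079 172.99256885]]
```

View pics/b1.png

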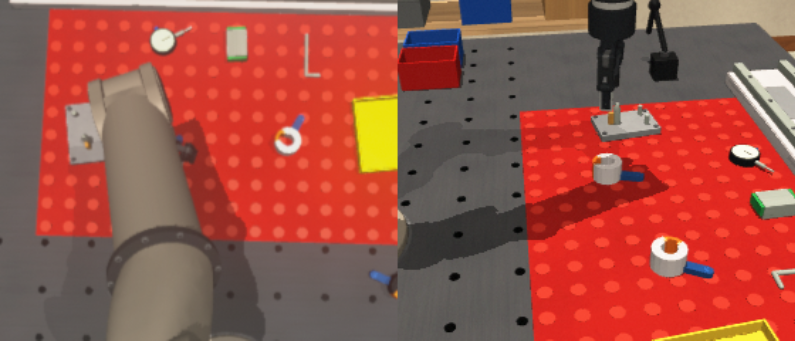

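The arm hides the hub from above. In the side view the gripper (px ~605,100 in the crop) stands straight above the good hub (607,168). I'll go down now.

Emit:
{"method": "arm_command", "body": {"increments": [{"travel":[0.1,-0.3,2],"spin":0},{"travel":[0.1,-0.3,4],"spin":0},{"travel":[0.1,-0.3,6],"spin":0},{"travel":[0.1,-0.3,8],"spin":0},{"travel":[0.1,-0.3,10],"spin":0},{"travel":[0.1,-0.3,12],"spin":0},{"travel":[0.1,-0.3,13],"spin":0},{"travel":[0.1,-0.3,13.8],"spin":0},{"travel":[0.1,-0.3,14.4],"spin":0},{"travel":[0.1,-0.3,14.4],"spin":0},{"travel":[0.1,-0.3,14.4],"spin":0}]}}

```text
t: 2.65
eef_pos: [0.4726, 0.1349, 0.0067]
tool_rot: [0.0, 0.143, 0.99, 0.0]
contact_force: [0.4, 0.3, 0.4]
gripper_width: 0.994
```

Run:
```python
from h import *
from station import read_camera,bot
go(bot.get_obs(),[.472,.1357,.006],73.5)
c=read_camera("side");cv2.imwrite("pics/s2.png",cv2.resize(c["image"][100:220,280:420],None,fx=5,fy=5,interpolation=2))
```

```text
jaw 73.5 TCP [0.4726 0.1349 0.0067] travel [0.08 0.06 0.07] spin 0.0 tilt 0.04 F [0.4 0.3 0.4] w 0.994 t 2.65
```

View pics/s2.png

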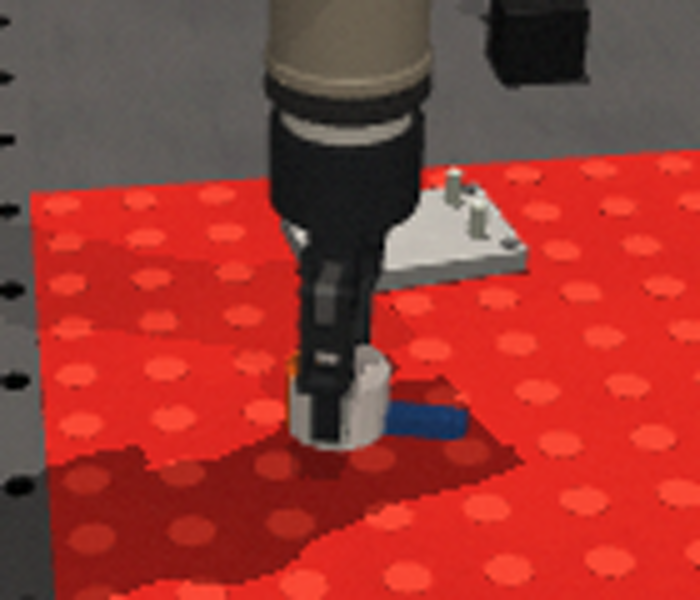

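The near finger (320,400) covers the side flat. The hub's middle is at (340,400), and that offset fits the jaw yaw. Closing.

Emit:
{"method": "arm_command", "body": {"increments": [{"travel":[0,0,0],"spin":0},{"travel":[0,0,0],"spin":0},{"travel":[0,0,0],"spin":0},{"travel":[0,0,0],"spin":0},{"travel":[0,0,0],"spin":0},{"travel":[0,0,0],"spin":0},{"travel":[0,0,0],"spin":0},{"travel":[0,0,0],"spin":0},{"travel":[0,0,0],"spin":0},{"travel":[0,0,0],"spin":0}], "gripper": 4.5, "force": 60}}

```text
t: 3.53
eef_pos: [0.4728, 0.1349, 0.0073]
tool_rot: [0.001, 0.143, 0.99, 0.0]
contact_force: [-1.5, 0.3, 8.8]
gripper_width: 0.616
```

Emit:
{"method": "arm_command", "body": {"increments": [{"travel":[0,0,-0.5],"spin":0},{"travel":[0,0,-1],"spin":0},{"travel":[0,0,-2],"spin":0},{"travel":[0,0,-3.5],"spin":0},{"travel":[0,0,-5],"spin":0},{"travel":[0,0,-6.5],"spin":0},{"travel":[0,0,-8],"spin":0},{"travel":[0,0,-9.5],"spin":0},{"travel":[0,0,-11],"spin":0},{"travel":[0,0,-12],"spin":0},{"travel":[0,0,-12],"spin":0},{"travel":[0,0,-12],"spin":0}]}}

```text
t: 4.53
eef_pos: [0.4724, 0.1347, 0.1268]
tool_rot: [0.0, 0.143, 0.99, 0.0]
contact_force: [-0.2, -0.0, -2.5]
gripper_width: 0.619
```

Run:
```python
from h import *
from station import read_camera,bot
go(bot.get_obs(),[.5205,.311,.126],97.5)
c=read_camera("side");cv2.imwrite("pics/s3.png",cv2.resize(c["image"][60:200,280:420],None,fx=4,fy=4,interpolation=2))
```

```text
jaw 73.5 TCP [0.4724 0.1347 0.1268] travel [ 0.39 18.27  0.09] spin -0.419 tilt 0.07 F [-0.2 -0.  -2.5] w 0.619 t 4.5333
```

View pics/s3.png

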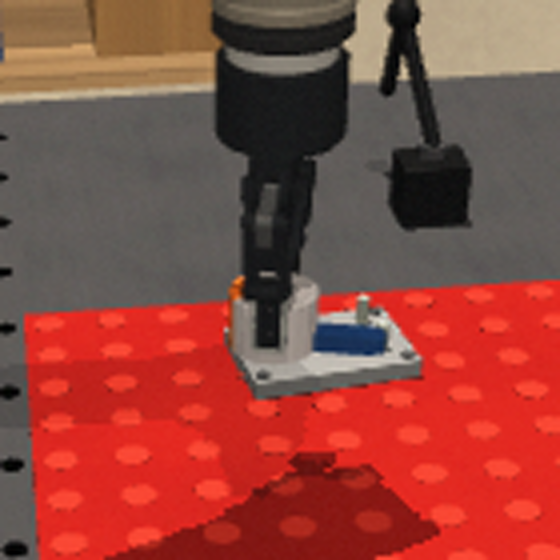

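The hub is held level, at width 0.62 × 85 ≈ 53 mm. Carrying it over to the gauge.

Emit:
{"method": "arm_command", "body": {"increments": [{"travel":[0.05,1.2,0],"spin":-0.04},{"travel":[0.1,3,0],"spin":-0.1},{"travel":[0.15,5,0],"spin":-0.16},{"travel":[0.2,7,0],"spin":-0.22},{"travel":[0.2,9,0],"spin":-0.28},{"travel":[0.25,11,0],"spin":-0.34},{"travel":[0.3,13,0],"spin":-0.38},{"travel":[0.3,15,0],"spin":-0.419},{"travel":[0.3,16.8,0],"spin":-0.419},{"travel":[0.3,17.8,0],"spin":-0.419},{"travel":[0.3,18.3,0],"spin":-0.419},{"travel":[0.3,18.3,0],"spin":-0.419}]}}

```text
t: 5.58
eef_pos: [0.5209, 0.3121, 0.1255]
tool_rot: [-0.001, -0.067, 0.998, -0.0]
contact_force: [0.1, 0.1, -2.3]
gripper_width: 0.621
```

Run:
```python
from h import *
from station import read_camera,bot
o=bot.get_obs();go(o,[.5215,.3111,.080],97.5)
for n,b in(("side",(60,180,290,430)),("top",(90,200,160,300))):
    c=read_camera(n);cv2.imwrite(f"pics/{n}4.png",cv2.resize(c["image"][b[0]:b[1],b[2]:b[3]],None,fx=4.5,fy=4.5,interpolation=2))
```

```text
jaw 97.6 TCP [0.5209 0.3121 0.1255] travel [-0.05 -0.11  4.55] spin 0.002 tilt 0.06 F [ 0.1  0.1 -2.3] w 0.621 t 5.5833
```

View pics/side4.png

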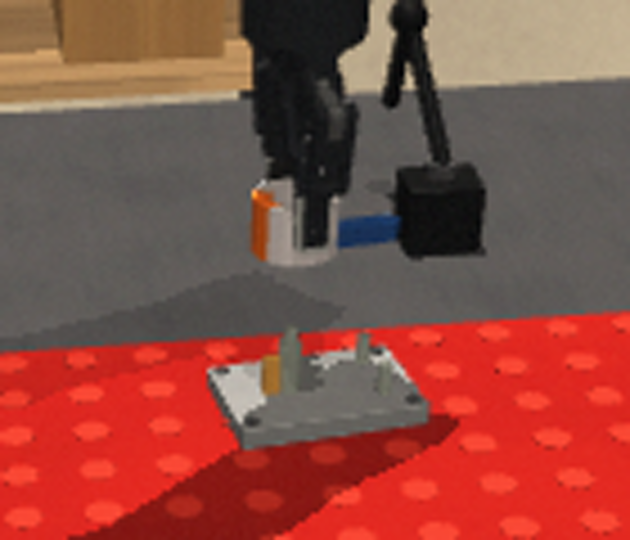

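View pics/top4.png

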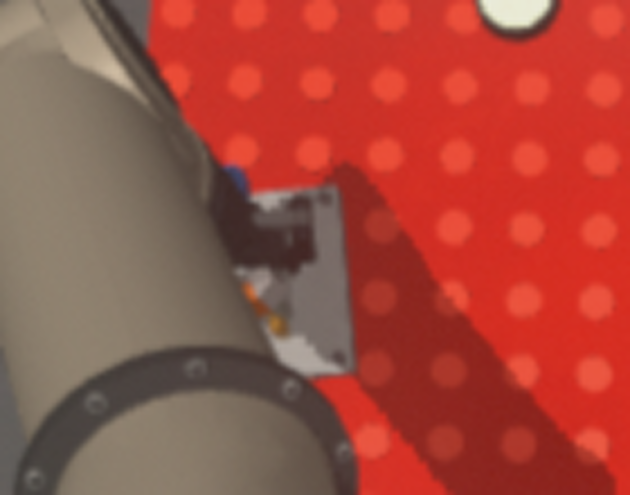

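Side view: the orange keyway (262,220) faces the same way as the brass key (270,375), the arm points over the pins, and the hub stands over the shaft (291,350). I'll descend to just above the tip.

Emit:
{"method": "arm_command", "body": {"increments": [{"travel":[0,-0.1,1],"spin":0},{"travel":[0,-0.1,2],"spin":0},{"travel":[0,-0.1,3],"spin":0},{"travel":[0,-0.1,4],"spin":0},{"travel":[0,-0.1,4.6],"spin":0},{"travel":[0,-0.1,4.6],"spin":0},{"travel":[0,-0.1,4.6],"spin":0}]}}

```text
t: 6.27
eef_pos: [0.5212, 0.3097, 0.0797]
tool_rot: [-0.001, -0.066, 0.998, -0.0]
contact_force: [0.1, -0.7, -2.5]
gripper_width: 0.618
```

Run:
```python
from h import *
from station import read_camera,bot
o=bot.get_obs();go(o,[.5215,.3111,.024],97.5)
c=read_camera("side");im=cv2.resize(c["image"][85:165,310:410],None,fx=7,fy=7,interpolation=2)
u=np.array([np.cos(.131),np.sin(.131),0]);v=np.array([-u[1],u[0],0])
z=o["eef_pos"][2]-.006
for s in(0,):
  th=np.linspace(0,2*np.pi,40);ctr=np.array([.5205,.311,0])
  for zz,col in((z,(0,255,0)),(z+.036,(255,0,255))):
    P=proj(c,[ctr+.027*(u*np.cos(a)+v*np.sin(a))+[0,0,zz] for a in th]);cv2.polylines(im,[np.int32((P-[310,85])*7)],True,col,1)
cv2.imwrite("pics/s5.png",im)
```

```text
jaw 97.5 TCP [0.5212 0.3097 0.0797] travel [-0.05  0.14  5.57] spin 0.0 tilt 0.07 F [ 0.1 -0.7 -2.5] w 0.618 t 6.2667
```

View pics/s5.png

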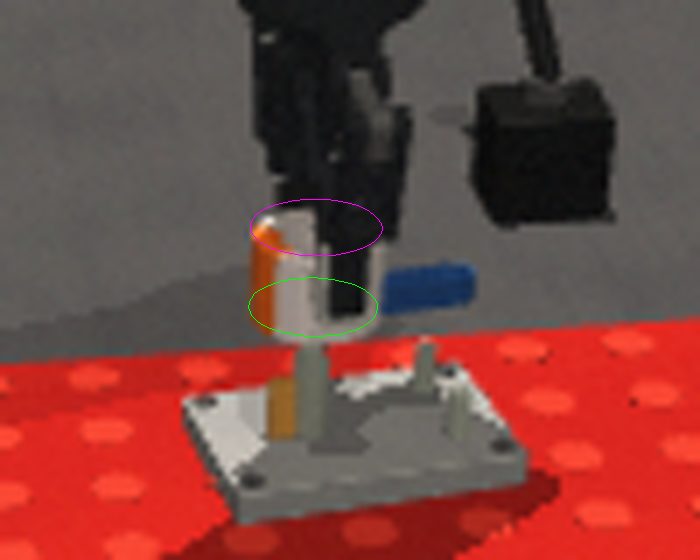

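The hub sits over the shaft within about 2 mm: the predicted outline matches, and the keyway is above the key (283,405). Going down slowly.

Emit:
{"method": "arm_command", "body": {"increments": [{"travel":[-0.05,0.1,0.4],"spin":0},{"travel":[-0.05,0.1,0.8],"spin":0},{"travel":[-0.05,0.1,1.2],"spin":0},{"travel":[-0.05,0.1,1.6],"spin":0},{"travel":[-0.05,0.1,2.0],"spin":0},{"travel":[-0.05,0.1,2.4],"spin":0},{"travel":[-0.05,0.1,2.4],"spin":0}]}}

```text
t: 6.9
eef_pos: [0.5213, 0.3106, 0.0553]
tool_rot: [-0.001, -0.066, 0.998, -0.0]
contact_force: [0.1, -0.1, -2.3]
gripper_width: 0.62
```

Emit:
{"method": "arm_command", "body": {"increments": [{"travel":[0,0,0.4],"spin":0},{"travel":[0,0,0.8],"spin":0},{"travel":[0,0,1.2],"spin":0},{"travel":[0,0,1.6],"spin":0},{"travel":[0,0,2.0],"spin":0},{"travel":[0,0,2.4],"spin":0},{"travel":[0,0,2.6],"spin":0},{"travel":[0,0,2.6],"spin":0}]}}

```text
t: 7.57
eef_pos: [0.5215, 0.3108, 0.0297]
tool_rot: [-0.0, -0.066, 0.998, -0.0]
contact_force: [0.2, 0.1, -1.6]
gripper_width: 0.619
```

Run:
```python
from h import *
from station import read_camera,bot
o=bot.get_obs();go(o,[.5215,.3111,.022],97.5)
c=read_camera("side");im=cv2.resize(c["image"][85:165,310:410],None,fx=7,fy=7,interpolation=2)
cv2.imwrite("pics/s6.png",im)
```

```text
jaw 97.5 TCP [0.5215 0.3108 0.0297] travel [-0.01  0.03  0.77] spin 0.0 tilt 0.06 F [ 0.2  0.1 -1.6] w 0.619 t 7.5667
```

View pics/s6.png

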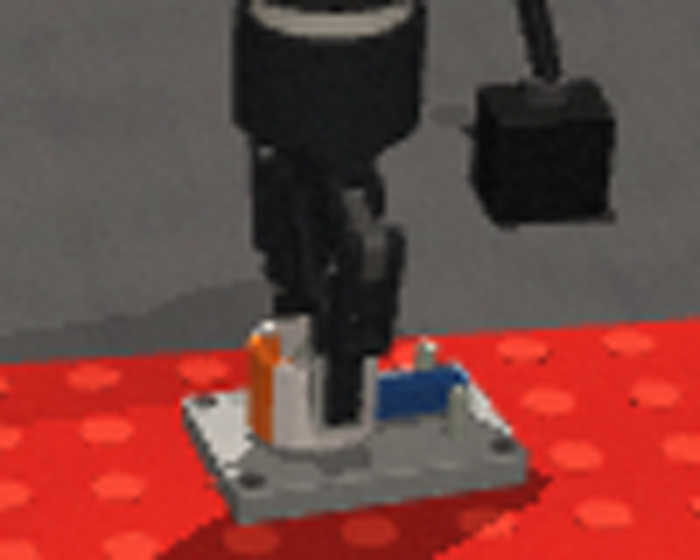

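The hub is on the shaft with no side load, a few mm from home, and the arm is between the pins (428,360) and (457,410). Lowering until I feel contact.

Emit:
{"method": "arm_command", "body": {"increments": [{"travel":[0,0,0.15],"spin":0},{"travel":[0,0,0.3],"spin":0},{"travel":[0,0,0.45],"spin":0},{"travel":[0,0,0.45],"spin":0}]}}

```text
t: 7.95
eef_pos: [0.5217, 0.3109, 0.0256]
tool_rot: [-0.0, -0.066, 0.998, -0.0]
contact_force: [-0.3, -0.0, -1.8]
gripper_width: 0.616
```

Emit:
{"method": "arm_command", "body": {"increments": [{"travel":[0,0,0.1],"spin":0},{"travel":[0,0,0.2],"spin":0},{"travel":[0,0,0.2],"spin":0}]}}

```text
t: 8.2
eef_pos: [0.5218, 0.3109, 0.0236]
tool_rot: [-0.0, -0.066, 0.998, -0.0]
contact_force: [0.2, -0.5, -2.1]
gripper_width: 0.621
```

Emit:
{"method": "arm_command", "body": {"increments": [{"travel":[0,0,0.1],"spin":0},{"travel":[0,0,0.1],"spin":0}]}}

```text
t: 8.37
eef_pos: [0.5219, 0.311, 0.0234]
tool_rot: [-0.0, -0.065, 0.998, 0.0]
contact_force: [-1.2, -1.2, 4.0]
gripper_width: 0.62
```

Emit:
{"method": "arm_command", "body": {"increments": [{"travel":[0,0,0.1],"spin":0},{"travel":[0,0,0.1],"spin":0}]}}

```text
t: 8.53
eef_pos: [0.5219, 0.311, 0.0233]
tool_rot: [-0.0, -0.065, 0.998, 0.0]
contact_force: [-5.5, -3.5, 12.7]
gripper_width: 0.62
```

Contact at TCP z = 0.0233, which is about where seating was expected. Easing back and opening.

Emit:
{"method": "arm_command", "body": {"increments": [{"travel":[0,0,-0.15],"spin":0},{"travel":[0,0,-0.15],"spin":0}]}}

```text
t: 8.7
eef_pos: [0.5221, 0.3112, 0.0237]
tool_rot: [0.0, -0.066, 0.998, 0.0]
contact_force: [0.2, -1.3, -2.5]
gripper_width: 0.619
```

Emit:
{"method": "arm_command", "body": {"increments": [{"travel":[0,0,0],"spin":0},{"travel":[0,0,0],"spin":0},{"travel":[0,0,0],"spin":0},{"travel":[0,0,0],"spin":0},{"travel":[0,0,0],"spin":0},{"travel":[0,0,0],"spin":0},{"travel":[0,0,0],"spin":0}], "gripper": 7.6}}

```text
t: 9.28
eef_pos: [0.5219, 0.311, 0.0233]
tool_rot: [-0.0, -0.066, 0.998, 0.0]
contact_force: [0.0, 0.8, 0.7]
gripper_width: 0.892
```

Run:
```python
from h import *
from station import read_camera,bot
o=bot.get_obs();go(o,[.5215,.3111,.15],97.5)
c=read_camera("side");im=cv2.resize(c["image"][85:165,310:410],None,fx=7,fy=7,interpolation=2)
cv2.imwrite("pics/s7.png",im)
```

```text
jaw 97.5 TCP [0.5219 0.311  0.0233] travel [ 3.000e-02  1.000e-02 -1.267e+01] spin 0.0 tilt 0.0 F [0.  0.8 0.7] w 0.892 t 9.2833
```

View pics/s7.png

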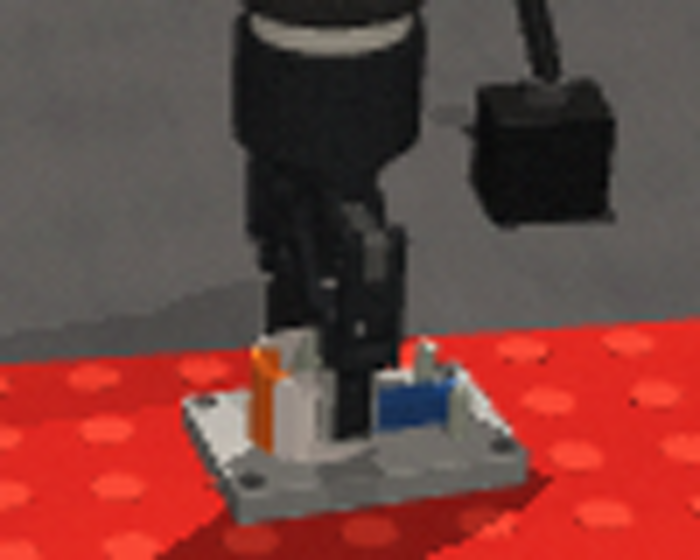

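The hub is released and sits on the plate, with the shaft visible in the bore (308,350). Lifting straight up and looking.

Emit:
{"method": "arm_command", "body": {"increments": [{"travel":[0,0,-0.8],"spin":0},{"travel":[0,0,-2],"spin":0},{"travel":[0,0,-4],"spin":0},{"travel":[0,0,-6],"spin":0},{"travel":[0,0,-8],"spin":0},{"travel":[0,0,-10],"spin":0},{"travel":[0,0,-12.5],"spin":0},{"travel":[0,0,-12.5],"spin":0}]}}

```text
t: 10.0
eef_pos: [0.5246, 0.3127, 0.1547]
tool_rot: [0.004, -0.065, 0.998, 0.002]
contact_force: [0.8, -0.2, 0.9]
gripper_width: 0.892
```

Run:
```python
from h import *
from station import read_camera,bot
o=bot.get_obs();go(o,[.528,-.1145,.15],60.5)
c=read_camera("side");im=cv2.resize(c["image"][85:165,310:410],None,fx=7,fy=7,interpolation=2)
u=np.array([np.cos(.131),np.sin(.131),0]);v=np.array([-u[1],u[0],0])
th=np.linspace(0,2*np.pi,40);ctr=np.array([.5205,.311,0])
for zz,col in((.016,(0,255,0)),(.052,(255,0,255))):
    P=proj(c,[ctr+.027*(u*np.cos(a)+v*np.sin(a))+[0,0,zz] for a in th]);cv2.polylines(im,[np.int32((P-[310,85])*7)],True,col,1)
cv2.imwrite("pics/s8.png",im)
```

```text
jaw 97.5 TCP [0.5246 0.3127 0.1547] travel [  5.24 -42.4    0.24] spin 0.646 tilt 0.53 F [ 0.8 -0.2  0.9] w 0.892 t 10.0
```

View pics/s8.png

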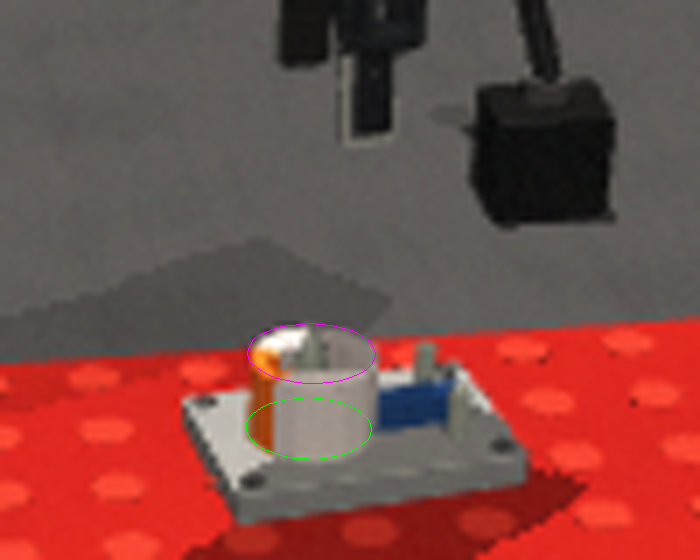

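The seated outline matches the prediction. On to the odd hub.

Emit:
{"method": "arm_command", "body": {"increments": [{"travel":[0.2,-2,0],"spin":0.05},{"travel":[0.6,-5,0],"spin":0.12},{"travel":[1,-8.5,0],"spin":0.2},{"travel":[1.5,-12,0],"spin":0.28},{"travel":[1.9,-15.5,0],"spin":0.36},{"travel":[2.3,-19,0],"spin":0.44},{"travel":[2.8,-22.5,0],"spin":0.52},{"travel":[3.2,-26,0],"spin":0.6},{"travel":[3.7,-29.5,0],"spin":0.646},{"travel":[4.1,-33,0],"spin":0.646},{"travel":[4.5,-36.5,0],"spin":0.646},{"travel":[5,-40,0],"spin":0.646}], "gripper": 8.5}}

```text
t: 11.05
eef_pos: [0.5236, -0.0941, 0.1482]
tool_rot: [-0.0, 0.255, 0.967, -0.0]
contact_force: [0.9, 0.2, 0.4]
gripper_width: 0.995
```

Run:
```python
from h import *
from station import read_camera,bot
o=bot.get_obs();go(o,[.528,-.1145,.08],60.5)
```

```text
jaw 60.4 TCP [ 0.5236 -0.0941  0.1482] travel [-1.39 -1.56  6.82] spin -0.001 tilt 0.04 F [0.9 0.2 0.4] w 0.995 t 11.05
```

Emit:
{"method": "arm_command", "body": {"increments": [{"travel":[-0.7,-0.8,1],"spin":0},{"travel":[-1.4,-1.6,3],"spin":0},{"travel":[-1.4,-1.6,5],"spin":0},{"travel":[-1.4,-1.6,6.5],"spin":0},{"travel":[-1.4,-1.6,6.5],"spin":0},{"travel":[-1.4,-1.6,6.5],"spin":0}]}}

```text
t: 11.55
eef_pos: [0.5277, -0.1131, 0.0827]
tool_rot: [-0.001, 0.255, 0.967, -0.0]
contact_force: [0.8, -0.3, 0.5]
gripper_width: 0.995
```

Run:
```python
from h import *
from station import read_camera,bot
o=bot.get_obs();go(o,[.528,-.1145,.006],60.5)
c=read_camera("side");im=cv2.resize(c["image"][165:285,320:460],None,fx=5,fy=5,interpolation=2)
cv2.imwrite("pics/s9.png",im)
```

```text
jaw 60.5 TCP [ 0.5277 -0.1131  0.0827] travel [-0.11 -0.1   7.67] spin -0.001 tilt 0.15 F [ 0.8 -0.3  0.5] w 0.995 t 11.55
```

View pics/s9.png

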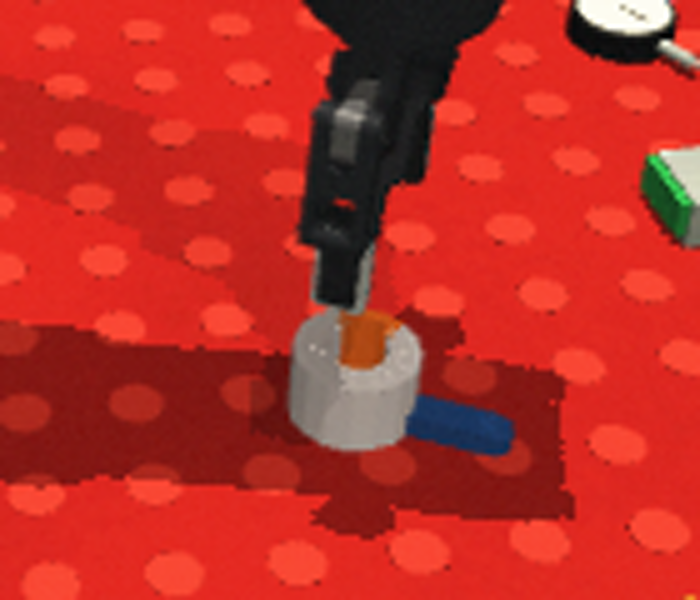

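The near finger (342,290) is beyond the hub's near flat on the -y side and the hub is at (355,375). Lateral alignment is fine, so I'll go down and close.

Emit:
{"method": "arm_command", "body": {"increments": [{"travel":[-0.1,-0.1,1],"spin":0},{"travel":[-0.1,-0.1,2.5],"spin":0},{"travel":[-0.1,-0.1,4],"spin":0},{"travel":[-0.1,-0.1,5.5],"spin":0},{"travel":[-0.1,-0.1,6.5],"spin":0},{"travel":[-0.1,-0.1,7.3],"spin":0},{"travel":[-0.1,-0.1,7.6],"spin":0},{"travel":[-0.1,-0.1,7.6],"spin":0},{"travel":[-0.1,-0.1,7.6],"spin":0}]}}

```text
t: 12.35
eef_pos: [0.5297, -0.1144, 0.0077]
tool_rot: [0.0, 0.255, 0.967, 0.0]
contact_force: [-0.1, -0.2, 0.1]
gripper_width: 0.997
```

Emit:
{"method": "arm_command", "body": {"increments": [{"travel":[0,0,0],"spin":0},{"travel":[0,0,0],"spin":0},{"travel":[0,0,0],"spin":0},{"travel":[0,0,0],"spin":0},{"travel":[0,0,0],"spin":0},{"travel":[0,0,0],"spin":0},{"travel":[0,0,0],"spin":0},{"travel":[0,0,0],"spin":0},{"travel":[0,0,0],"spin":0},{"travel":[0,0,0],"spin":0}], "gripper": 4.5, "force": 60}}

```text
t: 13.18
eef_pos: [0.5298, -0.1144, 0.0082]
tool_rot: [0.001, 0.255, 0.967, 0.0]
contact_force: [-0.8, 0.8, 6.7]
gripper_width: 0.616
```

Emit:
{"method": "arm_command", "body": {"increments": [{"travel":[0,0,-0.5],"spin":0},{"travel":[0,0,-1],"spin":0},{"travel":[0,0,-2],"spin":0},{"travel":[0,0,-3.5],"spin":0},{"travel":[0,0,-5],"spin":0},{"travel":[0,0,-6.5],"spin":0},{"travel":[0,0,-7.5],"spin":0},{"travel":[0,0,-8],"spin":0},{"travel":[0,0,-8],"spin":0},{"travel":[0,0,-8],"spin":0}]}}

```text
t: 14.02
eef_pos: [0.5291, -0.1141, 0.0872]
tool_rot: [-0.0, 0.255, 0.967, 0.0]
contact_force: [-0.4, 1.0, -2.4]
gripper_width: 0.618
```

Run:
```python
from h import *
from station import read_camera,bot
o=bot.get_obs();go(o,[.550,-.339,.086],80)
c=read_camera("side");im=cv2.resize(c["image"][135:285,320:460],None,fx=4,fy=4,interpolation=2)
cv2.imwrite("pics/s10.png",im)
```

```text
jaw 60.5 TCP [ 0.5291 -0.1141  0.0872] travel [-12.89 -18.55   0.12] spin -0.34 tilt 0.01 F [-0.4  1.  -2.4] w 0.618 t 14.0167
```

View pics/s10.png

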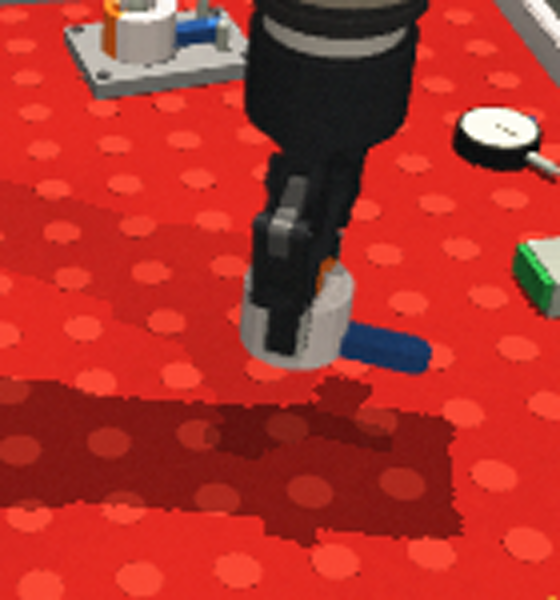

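The odd hub is held level, arm at the right. Carrying it to the tray, slightly behind centre so the arm clears the wall.

Run:
```python
from h import *
from station import bot
go(bot.get_obs(),[.540,-.336,.087],80)
```

```text
jaw 60.5 TCP [ 0.5288 -0.1141  0.0868] travel [-11.9  -18.76  -0.03] spin -0.34 tilt 0.06 F [-0.4  0.1 -2.4] w 0.617 t 14.0667
```

Emit:
{"method": "arm_command", "body": {"increments": [{"travel":[-0.6,-1,0],"spin":-0.04},{"travel":[-1.8,-2.8,0],"spin":-0.1},{"travel":[-3,-4.8,0],"spin":-0.16},{"travel":[-4.4,-6.9,0],"spin":-0.22},{"travel":[-5.7,-9,0],"spin":-0.28},{"travel":[-7,-11.1,0],"spin":-0.34},{"travel":[-8.3,-13.2,0],"spin":-0.34},{"travel":[-9.6,-15.2,0],"spin":-0.34},{"travel":[-10.8,-17,0],"spin":-0.34},{"travel":[-11.6,-18.2,0],"spin":-0.34},{"travel":[-11.9,-18.8,0],"spin":-0.34},{"travel":[-11.9,-18.8,0],"spin":-0.34}]}}

```text
t: 15.07
eef_pos: [0.5394, -0.3379, 0.0865]
tool_rot: [-0.001, 0.088, 0.996, -0.0]
contact_force: [-0.1, -0.7, -2.7]
gripper_width: 0.619
```

Run:
```python
from h import *
from station import read_camera,bot
o=bot.get_obs();go(o,[.540,-.336,.012],80)
for n,b in(("side",(190,400,330,530)),("top",(80,230,350,500))):
  c=read_camera(n);cv2.imwrite(f"pics/{n}11.png",cv2.resize(c["image"][b[0]:b[1],b[2]:b[3]],None,fx=2.8,fy=2.8,interpolation=2))
```

```text
jaw 79.9 TCP [ 0.5394 -0.3379  0.0865] travel [-0.04  0.2   7.45] spin -0.003 tilt 0.07 F [-0.1 -0.7 -2.7] w 0.619 t 15.0667
```

View pics/side11.png

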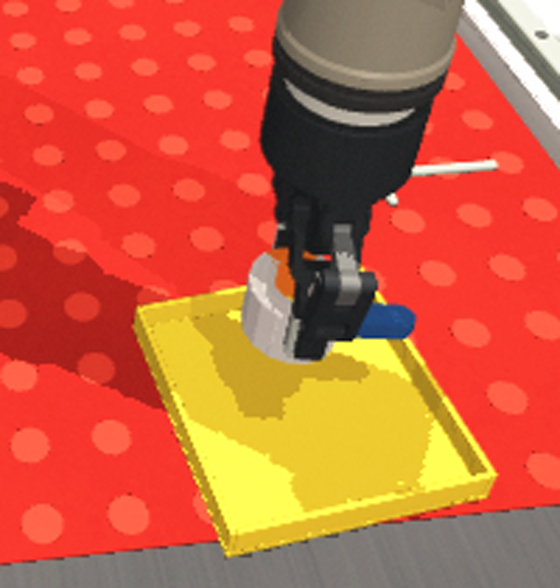

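View pics/top11.png

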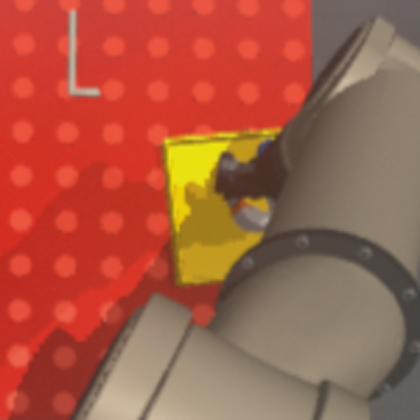

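The hub hangs over the tray interior (side ~290,310; top ~250,213), with the arm inside the far wall. Lowering, then creeping down to contact.

Emit:
{"method": "arm_command", "body": {"increments": [{"travel":[0,0,0.8],"spin":0},{"travel":[0,0,2],"spin":0},{"travel":[0,0,3.2],"spin":0},{"travel":[0,0,4.4],"spin":0},{"travel":[0,0,5.4],"spin":0},{"travel":[0,0,6.2],"spin":0},{"travel":[0,0,6.8],"spin":0},{"travel":[0,0,7.1],"spin":0},{"travel":[0,0,7.1],"spin":0}]}}

```text
t: 15.92
eef_pos: [0.5399, -0.3364, 0.0155]
tool_rot: [-0.001, 0.087, 0.996, 0.0]
contact_force: [0.0, -0.8, -2.1]
gripper_width: 0.618
```

Emit:
{"method": "arm_command", "body": {"increments": [{"travel":[0,0,0.15],"spin":0},{"travel":[0,0,0.3],"spin":0},{"travel":[0,0,0.3],"spin":0}]}}

```text
t: 16.17
eef_pos: [0.5405, -0.3366, 0.0135]
tool_rot: [0.0, 0.087, 0.996, -0.0]
contact_force: [-0.8, 0.5, -1.9]
gripper_width: 0.62
```

Emit:
{"method": "arm_command", "body": {"increments": [{"travel":[0,0,0.1],"spin":0},{"travel":[0,0,0.1],"spin":0},{"travel":[0,0,0.1],"spin":0}]}}

```text
t: 16.42
eef_pos: [0.5404, -0.3365, 0.0124]
tool_rot: [0.0, 0.087, 0.996, -0.0]
contact_force: [0.4, 0.1, -2.7]
gripper_width: 0.621
```

Emit:
{"method": "arm_command", "body": {"increments": [{"travel":[0,0,0.08],"spin":0},{"travel":[0,0,0.08],"spin":0},{"travel":[0,0,0.08],"spin":0}]}}

```text
t: 16.67
eef_pos: [0.5404, -0.3366, 0.0123]
tool_rot: [0.0, 0.087, 0.996, 0.0]
contact_force: [-2.6, 2.6, 5.5]
gripper_width: 0.619
```

Contact at 0.0123. Easing off a touch and opening.

Emit:
{"method": "arm_command", "body": {"increments": [{"travel":[0,0,-0.06],"spin":0},{"travel":[0,0,-0.06],"spin":0},{"travel":[0,0,-0.06],"spin":0},{"travel":[0,0,-0.06],"spin":0},{"travel":[0,0,-0.06],"spin":0},{"travel":[0,0,-0.06],"spin":0},{"travel":[0,0,-0.06],"spin":0},{"travel":[0,0,-0.06],"spin":0}], "gripper": 7.6}}

```text
t: 17.33
eef_pos: [0.5403, -0.3365, 0.012]
tool_rot: [-0.0, 0.087, 0.996, 0.0]
contact_force: [0.1, -0.5, 0.6]
gripper_width: 0.894
```

Emit:
{"method": "arm_command", "body": {"increments": [{"travel":[0,0,-0.8],"spin":0},{"travel":[0,0,-2],"spin":0},{"travel":[0,0,-4],"spin":0},{"travel":[0,0,-6],"spin":0},{"travel":[0,0,-8],"spin":0},{"travel":[0,0,-11],"spin":0},{"travel":[0,0,-14],"spin":0},{"travel":[0,0,-16],"spin":0}]}}

```text
t: 18.0
eef_pos: [0.5412, -0.3373, 0.1766]
tool_rot: [0.002, 0.087, 0.996, -0.001]
contact_force: [0.2, -0.5, 0.3]
gripper_width: 0.889
```

Emit:
{"method": "arm_command", "body": {"increments": [{"travel":[1,3,0],"spin":0},{"travel":[2,6,0],"spin":0},{"travel":[2.5,9,0],"spin":0},{"travel":[3,12,0],"spin":0},{"travel":[3,15,0],"spin":0},{"travel":[3,18,0],"spin":0},{"travel":[3,21,0],"spin":0},{"travel":[3,24,0],"spin":0},{"travel":[3,26,0],"spin":0},{"travel":[3,27,0],"spin":0},{"travel":[3,27,0],"spin":0},{"travel":[3,27,0],"spin":0}]}}

```text
t: 19.0
eef_pos: [0.5577, -0.0663, 0.1727]
tool_rot: [0.0, 0.087, 0.996, -0.0]
contact_force: [-0.2, -0.5, -0.1]
gripper_width: 0.892
```

Run:
```python
from h import *
from station import read_camera,bot
o=bot.get_obs();go(o,[.540,-.336,.012],80)
for n in("side","top"):
  c=read_camera(n);cv2.imwrite(f"pics/{n}12.png",c["image"])
  if n=="top": tc=c
  else: sc=c
t,s=tc["image"],sc["image"]
r=lambda i:cv2.resize(i,(400,300),interpolation=2)
cv2.imwrite("pics/c12.png",np.vstack([np.hstack([r(t[120:186,180:268]),r(t[115:190,395:495])]),np.hstack([r(s[115:175,310:390]),r(s[270:390,360:520])])]))
```

```text
jaw 80.0 TCP [ 0.5577 -0.0663  0.1727] travel [ -2.94 -26.86  16.09] spin -0.0 tilt 0.05 F [-0.2 -0.5 -0.1] w 0.892 t 19.0
```

View pics/c12.png

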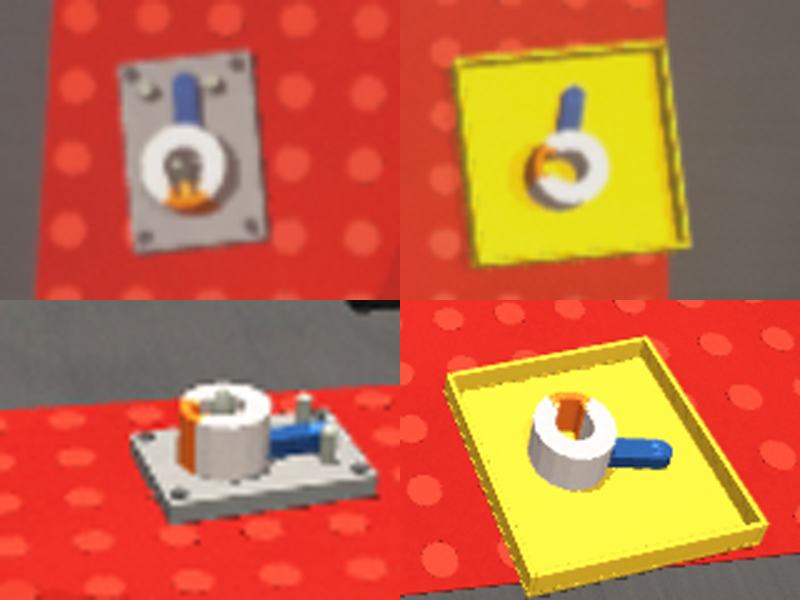

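View pics/top12.png

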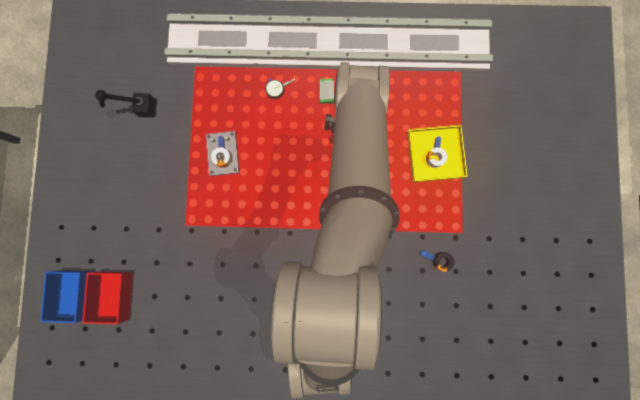

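The good hub is seated on the shaft, with the key in the orange notch and the arm between the pins. The odd hub lies flat in the tray, near its centre, and the arm is clear of everything.

Run:
```python
from station import bot
print(bot.hand_in())
```

```text
the job is handed in; nothing more can be done
None
```

Both hubs are placed and the job is handed in at about t = 19 s of the 64 s allowed; no verdict came back.

- **Good hub:** this is the one with its keyway opposite the arm. I lowered it onto the shaft with the keyway over the key until it touched the plate at under 13 N, then eased off and let go.
- **Odd hub:** I set it down on the tray floor at under 6 N, then let go and moved the arm clear.

**Last checks:** in both camera views the good hub sits flat on the plate with the brass key in the orange notch and the blue arm between the pins. After release its outline agreed with the predicted seated position by eye, to within about 2 mm. The odd hub lies flat near the tray centre, set about 15 mm back so its arm clears the wall. The gripper force reads about zero.

No check failed. The only disagreement was 1–3 mm between the two cameras on the hub positions, well inside the tolerances. The final poses were judged from the pictures and not measured again.

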